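# Free the lens ring and seat the filter slide

### The arm

A 7-joint arm with a two-finger parallel gripper is mounted at the origin on the work surface. World frame = base frame: x ahead of the robot, y to its left, z up, the work surface at z = 0. Lengths are in m, angles in rad, forces in N, time in s.
With the tool pointing down it reaches from about 0.425 to 0.875 m from the base axis. Payload 8.4 kg.
Tool frame: the origin (TCP) lies at the very end of the fingers, on their centre line; the grasp point (between the pads) lies 19 mm behind it; x points along the fingers, z is the direction in which the jaws open and shut, and the axes are right-handed (so a half turn about x gives the same grasp; the last joint's range is limited). The gripper opens to 85 mm and grips with 20 to 120 N. Pads are 22 mm wide; open, the fingers measure 114 mm over their backs; the gripper's body (76 mm by 85 mm) begins 54 mm behind the grasp point. The pads swing forward as they close: fully open they stand 13 mm farther back than shut.
Start: joints at [1.209, 0.333, 0.04, 1.465, -0.013, 1.343, -0.059], TCP at [0.169, -0.628, 0.231] pointing down, gripper open.
Joint ranges: [-2.58, 2.58], [-0.38, 2.09], [-1.3, 1.39], [0.25, 2.4], [-1.5, 4.64], [0.08, 2.09], [-2.65, 2.65]. Speed limits (rad/s): [2.22, 2.22, 2.79, 2.79, 3.14, 3.14, 3.14].

### API

Orientations are given as a 3x3 rotation matrix whose columns are the frame's x, y, z axes.
In Python, from rig import env gives the robot as it stands. Calls block until the motion is done:
- env.goto(position, orientation): joint-space move of the TCP to a pose.
- env.move_linear(position, ori=None, v=0.15): straight line of the TCP; ori=None keeps the orientation; v is the mean speed in m/s.
- env.goto_joints(angles): joint-space move.
- env.gripper_to(opening, grasp_force=None): finger opening in m; grasp_force is the grip in N (None keeps the last); returns when the fingers have stopped.
- env.pause(seconds).
- env.solve_ik(position, orientation): joint angles nearest the present ones, or None.
- env.sense(): the state.
- env.camera(name): name is "scene" or "top" or "wrist"; returns the picture (420x560x3 uint8, red, green, blue); there is no depth.
- env.camera_info(name): a dict with "fovy" (degrees; the focal length in pixels is half the picture's height over the tangent of half this angle, whatever the lens; pixels are square), "cx", "cy" (the principal point, pixels), "rvec" (rotation vector, rad) and "tvec" (3), from world to camera coordinates, as OpenCV has them; the wrist camera has in their place "mount" (4x4, takes a point from camera to tool coordinates, whose origin is the TCP and whose axes are the tool frame's). Camera axes: x right, y down, z forward; pixel columns grow to the right and rows downward; lengths in m; the calibration is good to about 2 mm. A picture is of the moment at which its call begins: read the wrist's pose just before it. camera_info takes no time and is no camera call.
A pose or a line that the arm cannot do raises env.MotionError and nothing moves.
- env.sign_off(): hands the job in, once; it reports no verdict.
Trained networks look in the newest picture that a camera, given by its name, has taken for a name from the list of things; names that differ only in an ending like _2 or _b are one class to them, and where a whole thing is asked for, a point or a joint stands for the part that bears it (a point fixed in the world has none). Each returns a list of dicts, best first, with "p" (0 to 1); they miss things now and then, are a little off and sometimes report something else, mostly with a low value. They report only what shows in the picture. A call takes as long as a camera call.
- env.search_frame(target, camera): "position" ([column, row] in pixels, amid what is visible of it).
- env.masks_of(target, camera): "mask" (420x560 bool, what is visible of it) and "position" ([column, row] in pixels, amid what is visible of it).
The state is a dict: "clock": time; "qpos": joint angles; "qvel": joint speeds; "joint_torque": joint torques, N m; "eef_pos": TCP position; "orientation": TCP orientation; "ft_force": force on the tool from outside, world axes, zero at the start; "wrist_torque": the same for the moment, N m; "width": finger opening in m.
Only numpy, scipy, OpenCV 4.12 (cv2) and the standard library are available. Lean on these libraries where they do the work, as an engineer would, in place of code of your own. Each camera call takes 0.05 s, during which the arm holds its last target.

### The job

With a fingertip on the knurled rim of the microscope lamp's lens ring, roll the ring counterclockwise (seen from above) until its index bar has come round to the fixed pointer for the second time, and leave the bar lined up there. Only then, with the filter slide free, push the slide's end plate fully in to its stop. Do not pinch or lift anything, and leave the flask, bottle and dish where they stand.

Things in the scene. Friction and masses are not known exactly. Their poses are not given: they have to be found in the camera images.
- lamp: White microscope light source, a box 150 (its x) x 170 (its y) x 63 mm tall, fixed to the bench, axes level, turned about z differently each time. Origin: centre of its underside. On top in the middle stands a fixed black lens barrel, 58 mm across, top 91 mm above the bench, surrounded by the knurled ring. The filter slide comes out of its -y side.
- ring_center (a point): Point on the ring's vertical axis, level with the ring's upper face, 86 mm above the bench. The dark bare-metal knurled ring is 96 mm across over its 30 upright ribs (6 mm wide, standing 3 mm out of a 90 mm core) and fills 67 to 86 mm above the bench, always. Nothing stands within 35 mm of its rim above 63 mm height, but for the lens barrel inside it.
- ring (a joint): Turn of the knurled ring, rad, growing counterclockwise seen from above. 0 = tight, index bar at the pointer. Starts between 0.5 and 3.0, so the bar meets the pointer first at 6.28 and for the second time at 12.57; end stops at 0 and 18. Turns stiffly (0.06 N m, about 1.3 N along the rim) and stays where left.
- index_bar (a point): Middle of the ring's index bar: a raised white radial bar 14 x 8 mm, 2 mm high, on the ring's upper face, 37.5 mm from the axis; it turns with the ring.
- pointer (a point): Middle of the fixed pointer: a flat white radial bar 19 x 6 mm on top of the black lens barrel, 19 mm from the axis towards the lamp's +x.
- slide (a joint): How far the filter slide is pushed in, m: 0 = fully out, 0.030 = fully in at its stop; starts between 0 and 0.006. Moves along the lamp's +y, resists with about 2 N, stays where left.
- slide_end (a point): Centre of the outer face of the slide's black end plate, which is 50 mm wide (lamp's x), 24 mm tall (32 to 56 mm above the bench) and 8 mm thick; the outer face looks along the lamp's -y. At slide value 0 it is 50 mm outside the lamp's side, at 0.030 20 mm outside. A bare metal tongue 40 mm wide joins it to the lamp.
- flask: Conical glass flask with stopper, 74 mm across, 119 mm tall, loose; origin: centre of its underside. Bystander.
- bottle: White capped bottle, 56 mm across, 120 mm tall, loose; origin: centre of its underside. Bystander.
- dish: Closed pale translucent dish, 94 mm across, 16 mm tall, loose; origin: centre of its underside. Bystander.

How it is judged:
On the way, in this order (a step that is already met when the one before it is completed fails the run):
1. the ring's index bar has come round to the pointer for the second time (within 0.35 rad) (value of joint ring between 12.216 and 12.916 rad), for 0.2 s.
2. the slide is pushed in to its stop (value of joint slide above 0.0265 m), for 0.2 s.
At the end, for the whole second after the job is handed in: The ring stands at 12.57 rad within 0.35 rad (index bar at the pointer, second time round), the slide is within 3.5 mm of its stop, and flask, bottle and dish stand upright at rest (all of step 1 and value of joint slide above 0.0265 m and angle between each of flask, bottle, dish's own z axis and vertical below 0.1 rad and linear speed of each of flask, bottle, dish below 0.02 m/s); the robot touches nothing.
It fails at once if the slide is pushed in (beyond 12 mm) while the ring is not yet loosened to the second meeting (value of joint slide above 0.012 m and value of joint ring below 12.166 rad).
It fails at once if the flask, bottle or dish is lifted, carried or pushed away (more than 20 mm) (distance of any of flask, bottle, dish from where it was at the start of the episode above 0.02 m).
It fails at once if the slide is taken between the fingers instead of being pushed from outside (x of the grasp point in the frame of slide_end between -0.022 and 0.022 m and y of the grasp point in the frame of slide_end between -0.002 and 0.045 m and z of the grasp point in the frame of slide_end between -0.03 and 0.026 m and contact force between the fingers and slide above 0.5 N).
It fails at once if the ring is taken between the fingers instead of being rolled at its rim (horizontal distance between the grasp point and ring_center below 0.02 m and height (world z) of the grasp point below 0.102 m and contact force between the fingers and ring above 0.5 N).
It also fails if it takes over 67 s, if anything falls off the work surface, if the arm or the gripper's body presses on something with over 40 N, if the wrist force passes 120 N, or if a joint passes its speed limit or range.

## Working session

There is one attempt and no reset: what is moved stays moved. The work goes in short steps, each a Python script; the robot and the scene stay as the last script left them, time stands still between calls to the robot, and variables do not carry over. Pictures are saved under pics/ and viewed, and the job is handed in when it is done.

```bash
ls; mkdir -p pics
python3 - <<'E'
from rig import env
import cv2,numpy as np
s=env.sense()
print(s['clock'],s['eef_pos'],s['orientation'],s['width'])
for n in ['top','scene']:
    im=env.camera(n); cv2.imwrite(f'pics/{n}0.png',im[:,:,::-1]); print(n,env.camera_info(n))
    for t in ['lamp','ring_center','index_bar','pointer','slide_end','flask','bottle','dish']:
        try: print(n,t,[(np.round(d['position'],1).tolist(),round(d['p'],2)) for d in env.search_frame(t,n)[:2]])
        except Exception as e: print(t,e)
print(env.sense()['clock'])
E
```

```text
pics
0.0 [ 0.16871434 -0.62728226  0.23044128] [[-5.07882474e-04  9.65674379e-01  2.59755147e-01]
 [ 1.45309035e-03  2.59755619e-01 -9.65673292e-01]
 [-9.99998815e-01 -1.13000843e-04 -1.53513745e-03]] 0.08517003078552116
top {'fovy': 50.7919928336827, 'cx': 274.30789498269223, 'cy': 214.47077847316945, 'rvec': array([ 2.13948351, -2.09913309,  0.19549086]), 'tvec': array([0.07781155, 0.66230471, 0.78219273])}
top lamp [([269.7, 269.7], 0.94)]
top ring_center [([267.4, 270.8], 0.76)]
top index_bar [([314.9, 245.3], 0.57), ([267.9, 288.0], 0.56)]
top pointer [([267.0, 271.1], 0.95)]
top slide_end [([315.5, 246.5], 0.83)]
top flask [([169.2, 322.7], 0.86), ([316.1, 245.9], 0.33)]
top bottle [([196.5, 221.3], 0.86)]
top dish [([271.3, 179.5], 0.72)]
scene {'fovy': 50.96635647937932, 'cx': 272.3799011235364, 'cy': 209.46667962397314, 'rvec': array([ 1.09553871,  2.56524699, -0.80711841]), 'tvec': array([ 0.36399593, -0.39161179,  1.07849148])}
scene lamp [([300.2, 194.8], 0.77)]
scene ring_center [([302.9, 193.1], 0.7)]
scene index_bar [([305.9, 191.4], 0.67)]
scene pointer [([302.8, 194.2], 0.84)]
scene slide_end [([243.6, 181.8], 0.64), ([227.6, 269.7], 0.43)]
scene flask []
scene bottle [([337.1, 279.6], 0.85), ([244.8, 184.3], 0.74)]
scene dish [([227.1, 268.2], 0.69)]
0.9
```

View pics/top0.png

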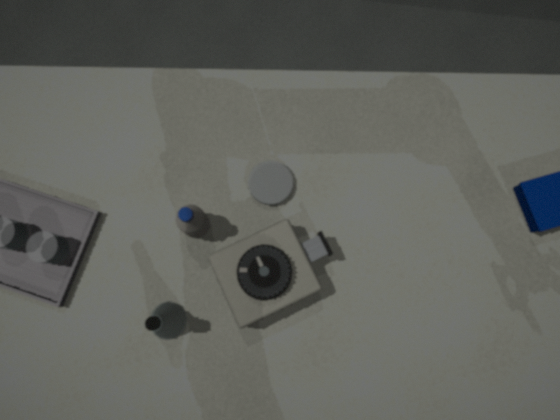

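View pics/scene0.png

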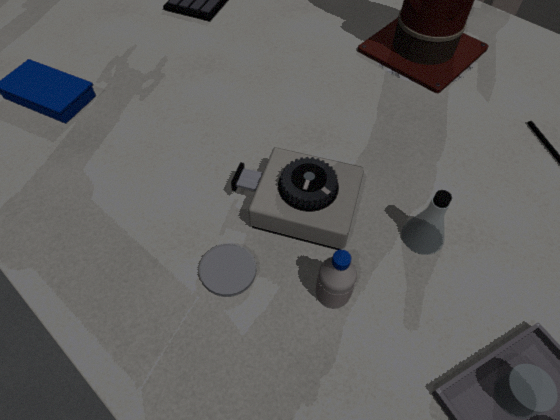

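Run:
```python
import cv2
im=cv2.imread('pics/top0.png'); cv2.imwrite('pics/top0z.png',cv2.resize(im[200:340,180:360],None,fx=4.2,fy=4.2,interpolation=cv2.INTER_CUBIC))
```

```text
(no output)
```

View pics/top0z.png

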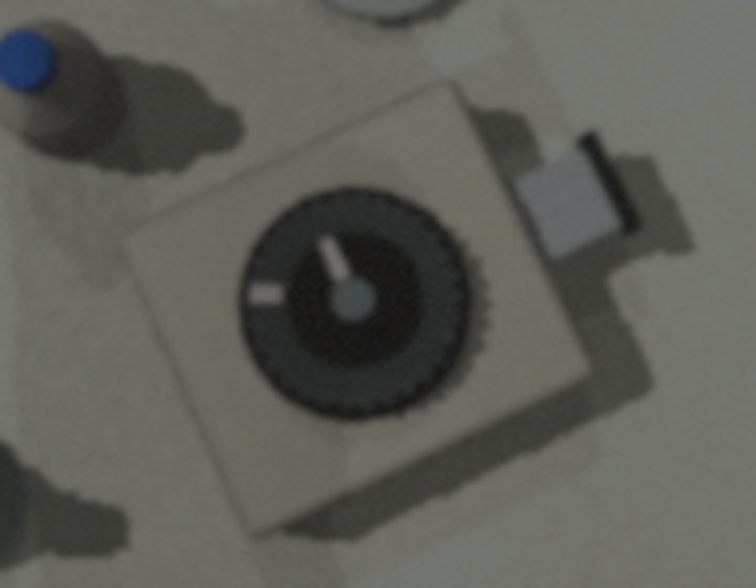

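The top view shows the ring at about (265,272), its index bar at about (243,270), the pointer at about (260,261), and the slide plate at about (325,245). The bar is about 60° CCW past the pointer, so the ring is near 1.1 rad. Next I'll turn these pixels into positions.

```bash
cat > h.py <<'E'
from rig import env
import cv2,numpy as np
def cam(n):
    c=env.camera_info(n); R=cv2.Rodrigues(np.array(c['rvec']))[0]; return c,R,np.array(c['tvec']),210/np.tan(np.radians(c['fovy']/2))
def back(n,px,z):
    c,R,t,f=cam(n); C=-R.T@t; d=R.T@np.array([(px[0]-c['cx'])/f,(px[1]-c['cy'])/f,1]); return C+d*(z-C[2])/d[2]
def proj(n,P):
    c,R,t,f=cam(n); q=R@np.array(P)+t; return np.array([c['cx']+f*q[0]/q[2],c['cy']+f*q[1]/q[2]])
E
python3 - <<'E'
from h import *
z=lambda u,v:(180+(u+.5)/4.2-.5,200+(v+.5)/4.2-.5)
P=lambda p,h:back('top',p,h)
# ring upper face outline by eye in zoom: left 241, right 469, top 187, bottom 418
c=P(z(355,303),.086); print('ring',c)
for u,v in [(241,303),(469,303),(355,187),(355,419)]: print(np.linalg.norm(P(z(u,v),.086)-c))
b=P(z(266,293),.088); p=P(z(335,258),.091); ctr=P(z(352,300),.091)
print('bar',b,np.linalg.norm(b-c)); print('ptr',p,np.linalg.norm(p-c),'barrel ctr',ctr)
corn=[P(z(*q),.063) for q in [(452,85),(588,372),(255,537),(125,238)]]
for q in corn: print('corner',q)
m=sum(corn)/4; print('mid',m,[np.linalg.norm(corn[i]-corn[(i+1)%4]) for i in range(4)])
xd=(corn[0]-corn[1]+corn[3]-corn[2]); xd/=np.linalg.norm(xd); yd=np.array([-xd[1],xd[0],0])
print('xd',xd,np.arctan2(xd[1],xd[0]))
a=lambda q:np.arctan2(q[1],q[0]); print('ptr ang',a(p-c),'bar',a(b-c))
for q in [(590,135),(630,228)]: print('plate',(P(z(*q),.056)-m)@xd,(P(z(*q),.056)-m)@yd)
for t,h in [('flask',0.05),('bottle',0.06),('dish',.016)]:
    for n in ['top']:
        r=env.search_frame(t,n)[0]['position']; print(t,P(r,h))
for n in ['scene']:
  for h in [.086]: print([ (proj(n,m+[0,0,.023])),proj(n,b),proj(n,p)])
print(env.sense()['clock'])
E
```

```text
ring [0.55020086 0.10661231 0.086     ]
0.04923861730361009
0.04921572683364018
0.05035247655920999
0.04918850531778342
bar [0.55362766 0.14503347 0.088     ] 0.03862548809434938
ptr [0.56900188 0.1155513  0.091     ] 0.021409902135844233 barrel ctr [0.55115342 0.10779114 0.091     ]
corner [0.65073282 0.06555505 0.063     ]
corner [0.52334698 0.00383733 0.063     ]
corner [0.44989954 0.14824734 0.063     ]
corner [0.57849129 0.21078861 0.063     ]
mid [0.55061766 0.10710708 0.063     ] [np.float64(0.14154939217081317), np.float64(0.16201474530558954), np.float64(0.14299387152723828), np.float64(0.1622085944870787)]
xd [0.89960892 0.43669645 0.        ] 0.45192317484172284
ptr ang 0.4438175923070616 bar 1.481841326864468
plate 0.025664982889332392 -0.12900456451366096
plate -0.020040826328769294 -0.1268538040014651
flask [0.45509939 0.28156584 0.05      ]
bottle [0.64521712 0.23906052 0.06      ]
dish [0.74263675 0.09834523 0.016     ]
[array([308.7923588 , 176.98553163]), array([325.21214584, 189.7381976 ]), array([305.52621606, 184.11806845])]
1.05
```

```bash
cat >> h.py <<'E'
C=np.array([0.5504,0.1068]); TH=0.448
X=np.array([np.cos(TH),np.sin(TH),0]); Y=np.array([-X[1],X[0],0])
def ori(zd):
    x=np.array([0,0,-1.]); return np.stack([x,np.cross(zd,x),zd],1)
E
python3 - <<'E'
from h import *
for nm,zd in [('x',X),('-x',-X),('y',Y),('-y',-Y)]:
    Q=[]
    for r in (.055,.08):
      for a in np.arange(0,2*np.pi,np.pi/4):
        for h in (.07,.2):
          q=env.solve_ik(np.r_[C+r*np.array([np.cos(a),np.sin(a)]),h],ori(zd)); Q.append(q)
    ps=[np.r_[C,0]-Y*d+np.array([0,0,.04]) for d in (.16,.10)]
    Q+= [env.solve_ik(p,ori(zd)) for p in ps]
    bad=sum(q is None for q in Q); Q=np.array([q for q in Q if q is not None])
    print(nm,bad); 
    if len(Q): print(Q.min(0).round(2),Q.max(0).round(2))
print(env.sense()['clock'])
E
```

```text
x 0
[ 0.38  0.1  -1.19  1.5   0.09  0.99 -0.33] [ 0.7   0.64 -0.62  2.01  0.58  1.37  0.19]
-x 6
[-1.41  0.31  1.21  1.58 -0.82  0.98 -2.63] [-0.85  0.81  1.38  2.09 -0.3   1.37 -2.07]
y 0
[ 0.45  0.11 -1.12  1.49  0.11  1.01  1.19] [ 0.85  0.72 -1.09  2.    0.7   1.4   1.71]
-y 0
[ 0.31  0.1  -1.12  1.5   0.09  0.98 -1.85] [ 0.7   0.61 -0.55  2.01  0.5   1.36 -1.36]
1.05
```

Run:
```python
from h import *
O=ori(X); P=lambda x,y,z: np.r_[C,z]+X*x+Y*y
env.gripper_to(0.0); s=env.sense(); print('closed',s['width'],s['clock'],s['eef_pos'])
env.goto(P(0,-.078,.16),O); env.move_linear(P(0,-.078,.072),v=.2)
s=env.sense(); f0=s['ft_force']; print(s['clock'],s['eef_pos'],f0,P(0,-.078,.072))
np.save('f0.npy',f0)
for r in np.arange(.068,.045,-.002):
    env.move_linear(P(0,-r,.072),v=.1); s=env.sense(); f=s['ft_force']-f0
    e=s['eef_pos']-np.r_[C,0]
    print(round(r,4),(e@X).round(4),(e@Y).round(4),'F',(f@X).round(1),(f@Y).round(1),f[2].round(1),round(s['clock'],2))
    if -(f@Y)>3: break
```

```text
closed -4.798001747427726e-05 1.8167 [ 0.16884707 -0.62767484  0.23130909]
5.1833 [0.58465949 0.03662457 0.07277542] [ 0.55762077 -0.13547881  0.59531761] [0.58418677 0.03649741 0.072     ]
0.068 0.001 -0.0671 F -0.2 0.9 -0.6 5.43
0.066 0.0001 -0.0661 F -0.8 0.5 0.1 5.68
0.064 -0.0 -0.0639 F -0.0 0.0 -0.1 5.93
0.062 0.0 -0.0618 F -0.1 0.4 -0.1 6.18
0.06 0.0001 -0.0598 F -1.1 0.2 -0.6 6.43
0.058 -0.0001 -0.0592 F 0.6 -4.4 -1.4 6.68
```

```bash
cat >> h.py <<'E'
O=ori(X); Z=.072
P=lambda x,y,z=Z: np.r_[C,z]+X*x+Y*y
def tcp(phi,R,a=.0113,b=.012,last=None):
    "corner/face support point; phi contact direction (lamp frame)"
    return R*np.cos(phi),R*np.sin(phi)
def path(q0,q1,R,a,b,step=np.pi/8):
    # quadrant arcs k: contact angle from k*90-90 to k*90 ; corner offsets
    off=[(b,-a),(b,a),(-b,a),(-b,-a)]
    out=[]
    for k in range(q0,q1):
        ox,oy=off[k%4]
        for j in range(5):
            ph=(k-1)*np.pi/2+j*np.pi/8
            out.append((R*np.cos(ph)+ox,R*np.sin(ph)+oy,ph))
    return out
def run(pts,v=.15):
    f0=np.load('f0.npy')
    for x,y,ph in pts:
        env.move_linear(P(x,y),v=v); s=env.sense(); f=s['ft_force']-f0; e=s['eef_pos']-np.r_[C,0]
        n=np.cos(ph)*X+np.sin(ph)*Y; t=-np.sin(ph)*X+np.cos(ph)*Y
        print(round(np.degrees(ph)),'cmd',round(x*1e3,1),round(y*1e3,1),'got',(e@X*1e3).round(1),(e@Y*1e3).round(1),'Fn',(f@n).round(1),'Ft',(f@t).round(1),'Fz',f[2].round(1),round(s['clock'],2))
        if np.linalg.norm(f)>45: print('STOP force'); break
def snap(name):
    for n in ['top','scene']:
        cv2.imwrite(f'pics/{n}{name}.png',env.camera(n)[:,:,::-1])
    a=cv2.imread(f'pics/top{name}.png')[190:350,170:350]; b=cv2.imread(f'pics/scene{name}.png')[120:260,220:400]
    a=cv2.resize(a,(450,400),interpolation=3); b=cv2.resize(b,(350,272),interpolation=3); b=cv2.copyMakeBorder(b,0,128,0,0,0)
    cv2.imwrite(f'pics/z{name}.png',cv2.hconcat([a,b]))
E
python3 - <<'E'
from h import *
run(path(0,1,.0455,.0113,.012)); snap('1')
E
```

```text
-90 cmd 12.0 -56.8 got 12.6 -58.7 Fn 6.9 Ft 1.9 Fz -2.0 6.93
-68 cmd 29.4 -53.3 got 30.2 -52.6 Fn 0.3 Ft -0.2 Fz 0.4 7.2
-45 cmd 44.2 -43.5 got 44.7 -43.6 Fn 1.2 Ft -0.5 Fz -0.4 7.47
-22 cmd 54.0 -28.7 got 55.4 -28.0 Fn 5.8 Ft 0.4 Fz -2.2 7.73
0 cmd 57.5 -11.3 got 61.4 -10.5 Fn 16.9 Ft -1.6 Fz -8.9 8.0
```

View pics/z1.png

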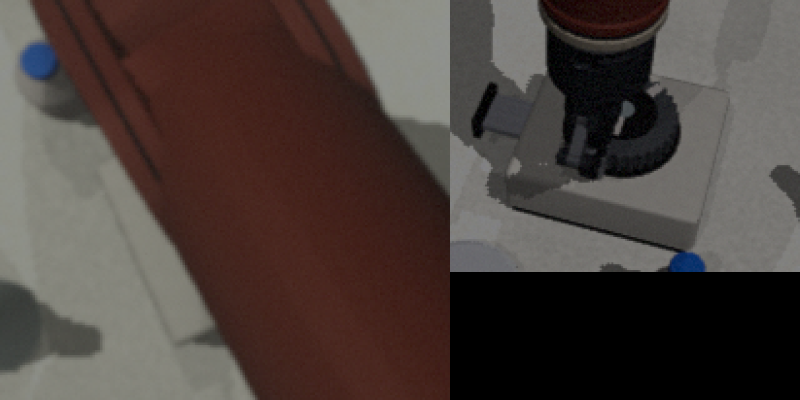

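Run:
```python
import cv2
im=cv2.imread('pics/scene1.png')[150:230,250:350]; im=cv2.convertScaleAbs(im,alpha=2.0); cv2.imwrite('pics/s1z.png',cv2.resize(im,None,fx=7,fy=7,interpolation=3))
```

```text
(no output)
```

View pics/s1z.png

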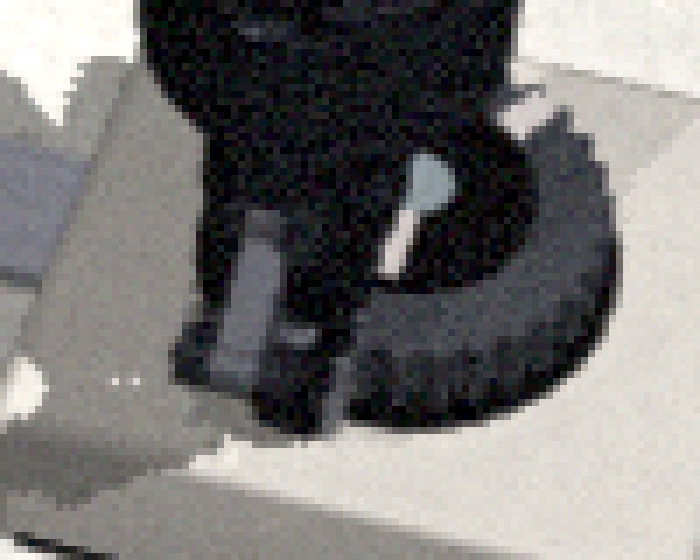

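```bash
cat >> h.py <<'E'
def ringang(im,n):
    g=cv2.GaussianBlur(cv2.cvtColor(im,cv2.COLOR_RGB2GRAY).astype(np.float32),(0,0),.8)
    th=np.radians(np.arange(0,360,1.)); val=[]
    c,R,t,f=cam(n)
    for a in th:
        pts=[]
        for r in (.033,.0355,.038,.0405,.042):
            for w in (-.0025,0,.0025):
                u=TH+a; pts.append(np.r_[C+r*np.array([np.cos(u),np.sin(u)])+w*np.array([-np.sin(u),np.cos(u)]),.088])
        q=(R@np.array(pts).T).T+t; u=c['cx']+f*q[:,0]/q[:,2]; v=c['cy']+f*q[:,1]/q[:,2]
        val.append(np.percentile(cv2.remap(g,u.astype(np.float32)[None],v.astype(np.float32)[None],1),25))
    val=np.array(val); o=np.argsort(-val)[:12]; i=o[0]
    w=val-val.max()*.8; w[w<0]=0; d=np.angle(np.exp(1j*(th-th[i]))); w[abs(d)>.35]=0
    return (th[i]+(w*d).sum()/w.sum())%(2*np.pi), val[i], np.median(val), np.degrees(th[o]).astype(int)[:6]
E
python3 - <<'E'
from h import *
for n,k in [('top','top0'),('scene','scene0'),('scene','scene1')]: print(k,ringang(cv2.imread(f'pics/{k}.png')[:,:,::-1],n))
p=back('scene',(325.3,166.4),.088)-np.r_[C,0]; print(np.hypot(p@X,p@Y),np.arctan2(p@Y,p@X))
E
```

```text
top0 (np.float64(1.0409585371710666), np.float32(85.67967), np.float32(41.695732), array([59, 59, 61, 58, 62, 57]))
scene0 (np.float64(1.0291501967399923), np.float32(86.00371), np.float32(34.714226), array([59, 58, 59, 57, 61, 56]))
scene1 (np.float64(2.557085156789017), np.float32(90.71397), np.float32(17.262419), array([146, 147, 145, 148, 149, 144]))
0.03587559473894346 2.5164250455474884
```

```bash
cat >> h.py <<'E'
def orbit(d0,d1,step=15,delta=.0025,v=.15,ft=9):
    f0=np.load('f0.npy'); off=0
    for d in np.arange(d0,d1+.1,step):
        ph=np.radians(d); r=.0593+.0027*np.cos(ph)**2-delta+off
        env.move_linear(P(r*np.cos(ph),r*np.sin(ph)),v=v); s=env.sense(); f=s['ft_force']-f0; e=s['eef_pos']-np.r_[C,0]
        n=np.cos(ph)*X+np.sin(ph)*Y; t=-np.sin(ph)*X+np.cos(ph)*Y
        F=f@n; off=np.clip(off+np.clip((F-ft)/4e3*.5,-.0012,.002),-.004,.004)
        print(int(d),'r',round(r*1e3,1),'got',round(1e3*np.hypot(e@X,e@Y),1),'Fn',F.round(1),'Ft',(f@t).round(1),'Fz',f[2].round(1),round(s['clock'],2))
        if np.linalg.norm(f)>60: print('STOP force'); break
    im=env.camera('scene'); cv2.imwrite(f'pics/o{int(d1)}.png',im[:,:,::-1]); print(ringang(im,'scene'))
E
python3 - <<'E'
from h import *
orbit(0,180)
E
```

```text
0 r 59.5 got 62.6 Fn 15.2 Ft 1.9 Fz -7.2 8.35
15 r 60.1 got 62.3 Fn 8.4 Ft 2.5 Fz -2.0 8.6
30 r 59.5 got 61.1 Fn 7.0 Ft 3.3 Fz 0.6 8.85
45 r 58.6 got 60.0 Fn 7.6 Ft 2.6 Fz 0.2 9.1
60 r 57.7 got 58.6 Fn 5.7 Ft 2.0 Fz -0.8 9.35
75 r 56.8 got 58.5 Fn 8.8 Ft 3.0 Fz -1.0 9.6
90 r 56.6 got 58.2 Fn 8.5 Ft 1.9 Fz -1.7 9.85
105 r 56.7 got 58.5 Fn 10.1 Ft 1.6 Fz 0.1 10.1
120 r 57.4 got 56.9 Fn 3.2 Ft 1.5 Fz -1.4 10.35
135 r 57.3 got 56.7 Fn 2.4 Ft 1.4 Fz -0.8 10.6
150 r 57.2 got 57.2 Fn 4.5 Ft 0.9 Fz 0.8 10.85
165 r 57.1 got 57.8 Fn 8.3 Ft 0.7 Fz 1.5 11.1
180 r 57.2 got 58.2 Fn 7.6 Ft 1.3 Fz 1.2 11.35
(np.float64(0.3105748664682026), np.float32(90.879684), np.float32(33.69127), array([18, 17, 19, 16, 20, 14]))
```

Run:
```python
from h import *
orbit(195,375)
```

```text
195 r 59.3 got 59.5 Fn 4.9 Ft 0.8 Fz -0.6 11.65
210 r 58.3 got 59.5 Fn 9.7 Ft 0.4 Fz -0.0 11.9
225 r 57.7 got 58.9 Fn 7.7 Ft -1.8 Fz 0.0 12.15
240 r 56.9 got 58.9 Fn 10.1 Ft 0.3 Fz -1.6 12.4
255 r 56.5 got 59.3 Fn 11.5 Ft 0.7 Fz -2.3 12.65
270 r 56.7 got 59.0 Fn 9.5 Ft 0.7 Fz -3.1 12.9
285 r 56.9 got 59.2 Fn 8.2 Ft 2.3 Fz -4.3 13.15
300 r 57.3 got 59.7 Fn 8.6 Ft -0.2 Fz -3.4 13.4
315 r 57.9 got 60.7 Fn 8.0 Ft 1.2 Fz -3.0 13.65
330 r 58.5 got 61.7 Fn 9.1 Ft 0.3 Fz -3.9 13.9
345 r 59.0 got 62.7 Fn 8.8 Ft 1.7 Fz -3.2 14.15
360 r 59.1 got 63.0 Fn 9.3 Ft 1.7 Fz -4.2 14.4
375 r 59.0 got 62.4 Fn 6.1 Ft 1.9 Fz -0.5 14.65
(np.float64(4.549826409136182), np.float32(62.317192), np.float32(12.6496105), array([261, 262, 260, 259, 263, 258]))
```

Run:
```python
import cv2
im=cv2.imread('pics/o375.png')[150:230,250:350]; im=cv2.convertScaleAbs(im,alpha=2.0); cv2.imwrite('pics/o375z.png',cv2.resize(im,None,fx=6,fy=6,interpolation=3))
```

```text
(no output)
```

View pics/o375z.png

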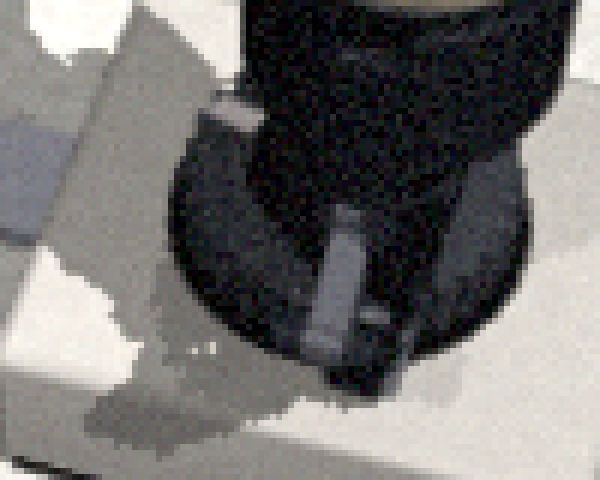

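Run:
```python
from h import *
orbit(390,450)
```

```text
390 r 58.8 got 61.2 Fn 7.6 Ft 3.5 Fz 0.0 14.95
405 r 58.0 got 60.0 Fn 7.8 Ft 2.6 Fz -0.1 15.2
420 r 57.1 got 58.6 Fn 7.1 Ft 2.8 Fz 0.2 15.45
435 r 56.4 got 58.4 Fn 10.0 Ft 2.9 Fz -1.1 15.7
450 r 56.4 got 58.2 Fn 10.2 Ft 1.5 Fz -0.4 15.95
(np.float64(6.088235061217339), np.float32(102.06181), np.float32(22.03009), array([349, 348, 350, 347, 351, 346]))
```

Run:
```python
from h import *
orbit(458,459)
ph=np.radians(459); env.move_linear(P(.08*np.cos(ph),.08*np.sin(ph)),v=.12); 
im=env.camera('scene'); print(ringang(im,'scene'))
env.move_linear(P(.08*np.cos(ph),.08*np.sin(ph),.16),v=.2)
env.goto(P(0,-.165,.16),O); s=env.sense(); print(s['clock'],s['ft_force'])
snap('2')
print(ringang(cv2.imread('pics/scene2.png')[:,:,::-1],'scene'),ringang(cv2.imread('pics/top2.png')[:,:,::-1],'top'))
```

```text
458 r 56.9 got 58.3 Fn 9.6 Ft 2.0 Fz 0.6 16.25
(np.float64(6.2420123352138805), np.float32(96.20977), np.float32(21.999586), array([358, 357, 359, 356,   0, 355]))
(np.float64(6.241731888359619), np.float32(95.868), np.float32(33.197876), array([358, 357, 359, 356,   0, 355]))
18.25 [-0.06886799 -0.01259146  0.77500828]
(np.float64(6.239671239110437), np.float32(87.79507), np.float32(36.279503), array([357, 358, 359, 356, 355,   0])) (np.float64(6.231564139785037), np.float32(114.06686), np.float32(57.174637), array([357, 358, 356, 359, 355,   0]))
```

View pics/z2.png

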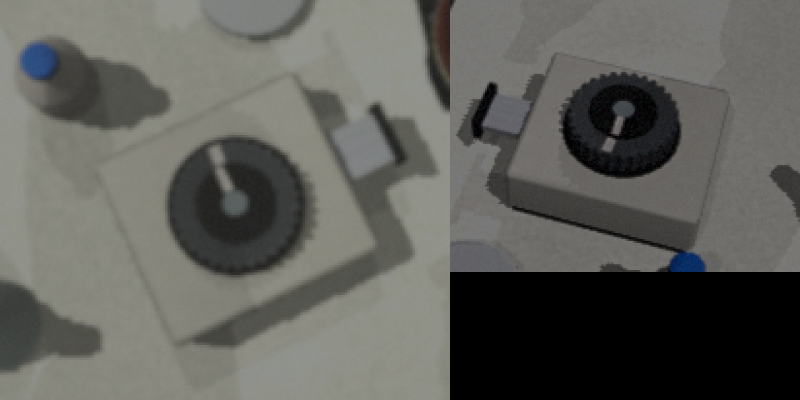

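Run:
```python
from h import *
env.move_linear(P(.001,-.165,.042),v=.15); f0=env.sense()['ft_force']
for r in [.150,.140,.130,.124,.120,.118,.116,.114,.113,.112,.111]:
    env.move_linear(P(.001,-r,.042),v=.08); s=env.sense(); f=s['ft_force']-f0; e=s['eef_pos']-np.r_[C,0]
    print(r,(e@Y).round(4),'Fx',(f@X).round(1),'Fy',(f@Y).round(1),round(s['clock'],2))
    if -(f@Y)>14: break
env.move_linear(P(.001,-.165,.042),v=.15); env.move_linear(P(.001,-.165,.2),v=.25)
snap('3'); print(env.sense()['clock'])
print(ringang(cv2.imread('pics/scene3.png')[:,:,::-1],'scene'),ringang(cv2.imread('pics/top3.png')[:,:,::-1],'top'))
```

```text
0.15 -0.1491 Fx -0.1 Fy -0.0 19.62
0.14 -0.1393 Fx -0.8 Fy 0.8 19.9
0.13 -0.1294 Fx -0.5 Fy -0.5 20.18
0.124 -0.1235 Fx -0.0 Fy 1.6 20.43
0.12 -0.1196 Fx 0.4 Fy 0.0 20.68
0.118 -0.1179 Fx -0.9 Fy -0.2 20.93
0.116 -0.1165 Fx -0.4 Fy -3.1 21.18
0.114 -0.1164 Fx 1.0 Fy -9.3 21.43
0.113 -0.1163 Fx 2.1 Fy -11.4 21.68
0.112 -0.1163 Fx 2.2 Fy -13.6 21.93
0.111 -0.1163 Fx 2.6 Fy -16.3 22.18
23.5667
(np.float64(6.240366794925672), np.float32(89.401215), np.float32(35.86467), array([358, 357, 359, 356,   0, 355])) (np.float64(6.2338788272472145), np.float32(117.39772), np.float32(57.764946), array([357, 358, 356, 359, 355,   0]))
```

View pics/z3.png

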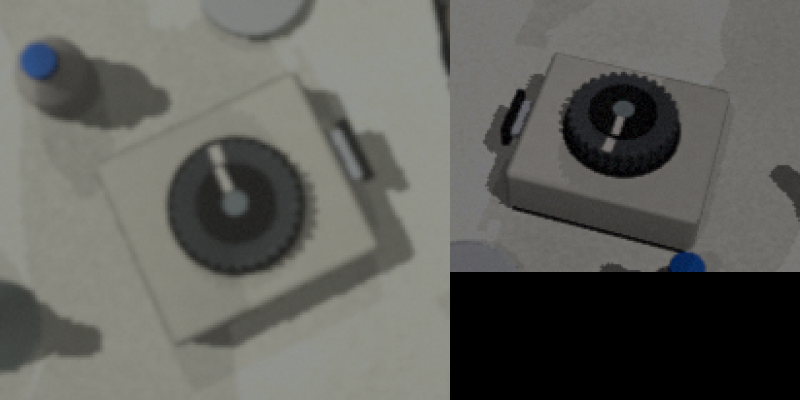

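The slide is seated: the tip stopped hard at 116.3 mm from the axis, against 116.5 expected. The bar is still in line with the pointer, and the bottle and dish in the picture look unmoved.

Run:
```python
from h import *
a=cv2.imread('pics/top0.png').astype(int)
for t,h in [('flask',0.05),('bottle',0.06),('dish',.016)]:
    r=env.search_frame(t,'top'); print(t,back('top',r[0]['position'],h) if r else None)
env.sign_off(); print(env.sense()['clock'])
```

```text
flask [0.46318805 0.28413506 0.05      ]
bottle [0.64561262 0.23869795 0.06      ]
dish [0.745364   0.10004355 0.016     ]
the job is handed in; nothing more can be done
the job is handed in; nothing more can be done
```

The job is handed in (the rig gives no verdict): the index bar is lined up with the pointer for the second time and the filter slide is in at its stop.

- **Ring:** I rolled it counterclockwise with the closed fingertips pressing from outside the rim at about 8 N. They made about one and a half trips round the ring. It started at about 1.04 rad and passed the pointer the first time, reading 6.59 rad just after. It ended at about 12.52 rad, against a target of 12.57 ± 0.35. The top and scene cameras agreed to within 0.01 rad, and the reading was the same after the slide was pushed.
- **Slide:** I then pushed the end plate from outside. The tip stopped hard 116.3 mm from the axis, where the fully-in stop was expected at about 116.5 mm, and the force rose to 16 N. The last pictures show the plate in.
- **Flask, bottle and dish:** I never approached them.
    - The bottle measured within 1 mm of its first position, and the dish within about 3 mm.
    - The flask measurement differed by about 8 mm. I put this down to detector scatter on the glass but did not check it further; the limit is 20 mm.
- **Time and forces:** The last clock reading before handing in was 23.6 s of the 67 s allowed. Measured tool forces stayed below about 20 N.

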